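# Lay the standing carton down in the label field

### The arm

A 6-joint arm with a two-finger parallel gripper is mounted at the origin on the work surface. World frame = base frame: x ahead of the robot, y to its left, z up, the work surface at z = 0. Lengths are in m, angles in rad, forces in N, time in s.
With the tool pointing down it reaches from about 0.3 to 0.775 m from the base axis. Payload 14.6 kg.
Tool frame: the origin (TCP) lies on the front face of the gripper's body, between the roots of the fingers; the fingertips stand 73 mm ahead of it and the grasp point (between the pads) lies 54 mm ahead of it; z points along the fingers, y is the direction in which the jaws open and shut (so a half turn about z gives the same grasp; the last joint's range is limited). The gripper opens to 85 mm and grips with 20 to 120 N. Pads are 22 mm wide; open, the fingers measure 114 mm over their backs; the gripper's body (76 mm by 85 mm) begins 54 mm behind the grasp point. The pads swing forward as they close: fully open they stand 13 mm farther back than shut.
Start: joints at [-1.169, 0.3, 1.521, -0, 1.321, -0.067], TCP at [0.248, -0.491, 0.304] pointing down, gripper open.
Joint ranges: [-3.03, 3.03], [-0.79, 2.21], [0.23, 2.52], [-1.04, 4.18], [0, 3.07], [-2.55, 2.55]. Speed limits (rad/s): [2.22, 2.22, 2.57, 3.14, 3.14, 3.14].

### API

Orientations are given as a unit quaternion [w, x, y, z].
In Python, from workcell import ctrl, vision, job gives the robot as it stands.
- The arm moves only by the shell command python3 -m handwheel 'ROWS' [FORCE]. ROWS is JSON, a list that holds one entry, the list of rows, each a list of 7 numbers: the opening, from 0 (shut) to 1 (fully open), then the shift along the tool's x, y, z in mm, then the turn, a rotation vector about the tool's x, y, z in degrees. A call has 1 to 12 rows; each row is the pose to reach, as a shift and turn from the pose commanded when the call began, along the tool's axes at that moment; what a row does not reach only later rows make up. A row lasts 1/12 s, in which the tool goes at most 41.7 mm and 7.16 degrees, less where a joint would pass 70% of its speed; a pose out of reach is approached as far as the arm can. A call with a gripper value outside its range is refused whole. The fingers move at their own pace and stop on an object; FORCE is the grip in N (left out, the last holds). Time passes only in rows, so rows that repeat a pose let the fingers close. It gives the time, the measured TCP pose, the force and the opening at its end, in the units of the state.
- ctrl.get_state(): the state, without advancing time (a new reading comes with each control period).
- vision.snapshot(name): name is "side" or "top"; returns a dict with "img" (420x560x3 uint8, blue, green, red), "K" (3x3 intrinsics, pixels), "distortion" ([k1, k2, p1, p2, k3] as OpenCV has them; the pictures are not rectified), "R" (3x3) and "t" (3): a world point X has camera coordinates R X + t. Camera axes: x right, y down, z forward; pixel columns grow to the right and rows downward; lengths in m; the calibration is good to about 2 mm. A picture is of the moment at which its call begins. There is no depth.
- job.job_done(): hands the job in, once; it reports no verdict.
The state is a dict: "t": time; "q": joint angles; "qvel": joint speeds; "effort": joint torques, N m; "tool_pos": TCP position; "orientation": TCP orientation; "force": force on the tool from outside, world axes, zero at the start; "ft_torque": the same for the moment, N m; "gripper_width": opening from 0.0 (shut) to 1.0 (fully open).
Only numpy, scipy, OpenCV 4.12 (cv2) and the standard library are available. Lean on these libraries where they do the work, as an engineer would, in place of code of your own. Each camera call takes 0.05 s, during which the arm holds its last target.

### The job

Lay the tall standing carton down in the taped label field, pushing with the fingers only and never gripping or lifting it. First push it low, so that it slides upright, until its foot has crossed the nearest tape line; then push it near the top so that it topples forward and ends lying flat on its broad side, wholly inside the outline. Leave the short carton, the tub of screws and the screwdriver where they are.

Things in the scene. Friction and masses are not known exactly. Their poses are not given: they have to be found in the camera images.
- carton: the tall cardboard carton, 55 mm thick (its x) by 90 mm wide (its y) by 140 mm high (its z), about 0.3 kg, closed and rigid. Stands upright on the bench (z = 0) at the start. Origin: centre of its underside. Its x axis points from the carton towards the field (within about 6 degrees), so its broad face looks at the field. Friction on the bench is such that a push at up to about 30 mm above the bench slides it upright and a push higher than about 70 mm tips it without sliding
- carton_mid (a point): the middle of the carton
- carton_toe (a point): middle of the carton's lower front edge (carton x +27.5 mm, z 0), the edge nearest to the field, about which it topples
- carton_foot_left (a point): middle of the carton's left lower edge (carton y +45 mm, z 0)
- carton_foot_right (a point): middle of the carton's right lower edge (carton y -45 mm, z 0)
- carton_top_left (a point): middle of the carton's left upper edge (carton y +45 mm, z 140 mm)
- carton_top_right (a point): middle of the carton's right upper edge (carton y -45 mm, z 140 mm)
- field: the label field: a rectangle of black tape stuck on the white bench, flat (nothing to run into), 200 mm long (its x) by 140 mm wide (its y) over the outside of the tape; the tape is 9 mm wide. Origin: centre of the rectangle at bench height; x points away from the standing carton. The nearest tape line has its outer edge at field x = -100 mm. The carton starts outside it, its toe about 20 to 60 mm short of that line and up to 10 mm to the side of the field's x axis
- short_carton: bystander: short cardboard carton, 60 x 60 mm, 70 mm high, standing beside the field; origin at the centre of its underside
- screw_tub: bystander: clear open tub of screws, 85 x 85 mm, 40 mm high, beside the field; origin at the centre of its underside
- screwdriver: bystander: screwdriver, 200 mm long, 26 mm thick at its black handle, lying crosswise beyond the far end of the field; origin midway along it, at its underside
Not all that is in view belongs to the job. Leave any yellow look-alike of the carton alone.

How it is judged:
On the way, in this order (a step that is already met when the one before it is completed fails the run):
1. the carton stands upright with its toe across the nearest tape line (x of carton_toe in the frame of field above -0.102 m and angle between carton's own z axis and vertical below 0.15 rad), for 0.2 s.
2. the carton lies on its broad side (angle between the x axis of carton and the z axis of field, either way round below 0.1 rad and angle between carton's own z axis and vertical above 1.4 rad), for 0.2 s.
At the end, for the whole second after the job is handed in: The carton lies at rest on a broad side (within 0.1 rad), its edges inside the outer edge of the tape outline (2 mm over is allowed), and the short carton, tub and screwdriver are within 20 mm of where they were (angle between the x axis of carton and the z axis of field, either way round below 0.1 rad and linear speed of carton below 0.02 m/s and height (world z) of carton_mid below 0.035 m and x of carton_foot_left in the frame of field between -0.102 and 0.102 m and y of carton_foot_left in the frame of field between -0.072 and 0.072 m and x of carton_foot_right in the frame of field between -0.102 and 0.102 m and y of carton_foot_right in the frame of field between -0.072 and 0.072 m and x of carton_top_left in the frame of field between -0.102 and 0.102 m and y of carton_top_left in the frame of field between -0.072 and 0.072 m and x of carton_top_right in the frame of field between -0.102 and 0.102 m and y of carton_top_right in the frame of field between -0.072 and 0.072 m and distance of each of short_carton, screw_tub, screwdriver from where it was at the start of the episode below 0.02 m); the robot touches nothing.
It fails at once if a bystander (short carton, tub or screwdriver) is moved more than 20 mm (distance of any of short_carton, screw_tub, screwdriver from where it was at the start of the episode above 0.02 m).
It fails at once if the carton is lifted off the bench (height (world z) of carton_mid above 0.09 m or (angle between carton's own z axis and vertical below 0.1 rad and height (world z) of carton above 0.008 m) or (angle between carton's own z axis and vertical above 1.4 rad and height (world z) of carton_mid above 0.055 m)).
It fails at once if the carton is gripped or rammed (more than 25 N from the fingers) (contact force between the fingers and carton above 25 N).
It fails at once if the carton is pushed with the arm or the gripper's body (more than 3 N) instead of the fingers (contact force between the arm and carton above 3 N).
It also fails if it takes over 45 s, if anything falls off the work surface, if the arm or the gripper's body presses on something with over 40 N, if the wrist force passes 120 N, or if a joint passes its speed limit or range.

## Working session

There is one attempt and no reset: what is moved stays moved. The work goes in short steps, Python scripts to look and compute and a shell command to move; the robot and the scene stay as the last step left them, time stands still between calls to the robot, and variables do not carry over. Pictures are saved under pics/ and viewed, and the job is handed in when it is done.

```bash
mkdir -p pics; ls; python3 - <<'E'
from workcell import ctrl,vision
import cv2
s=ctrl.get_state();print(s)
for n in("side","top"):
    d=vision.snapshot(n);cv2.imwrite(f"pics/{n}0.png",d["img"]);print(n,d["K"],d["distortion"],d["R"],d["t"])
E
```

```text
pics
{'t': 0.0, 'q': array([-1.16858133e+00,  3.00489695e-01,  1.52159661e+00, -2.13471144e-05,
        1.32072899e+00, -6.65972777e-02]), 'qvel': array([ 1.17813577e-03, -1.97100071e-04, -6.90493847e-04,  5.73581564e-05,
       -1.27182249e-04, -4.08737658e-04]), 'effort': array([ 4.29577094e-04, -5.43497086e+01, -3.61799848e+01, -8.78034780e-05,
        3.98317599e-03,  3.23563052e-05]), 'tool_pos': array([ 0.24843842, -0.49051462,  0.3033045 ]), 'orientation': array([-6.01004651e-04,  9.72651649e-01,  2.32267938e-01, -1.12298629e-04]), 'force': array([-0.2013603 , -0.89885104,  0.38613272]), 'ft_torque': array([-0.02906984,  0.01252815,  0.00263034]), 'gripper_width': 1.0022876930654607}
side [[475.40416609   0.         283.62516781]
 [  0.         475.40416609 209.05642712]
 [  0.           0.           1.        ]] [-0.02811911  0.          0.          0.          0.        ] [[-0.99995933 -0.00339407 -0.0083559 ]
 [ 0.00385166  0.67703822 -0.73593778]
 [ 0.00815509 -0.73594003 -0.67699761]] [0.60049184 0.05874212 1.04986891]
top [[380.97432679   0.         278.49748438]
 [  0.         380.97432679 202.70106505]
 [  0.           0.           1.        ]] [-0.02579283  0.          0.          0.          0.        ] [[-0.05012075 -0.99872345 -0.00627475]
 [-0.96504761  0.05004698 -0.25725166]
 [ 0.2572373  -0.00683822 -0.96632407]] [0.07311353 0.6337522  0.75701556]
```

View pics/side0.png

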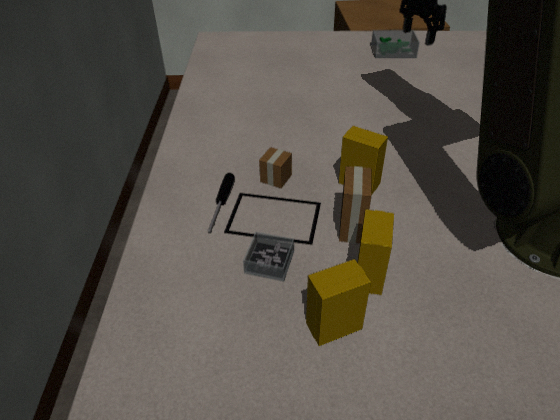

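View pics/top0.png

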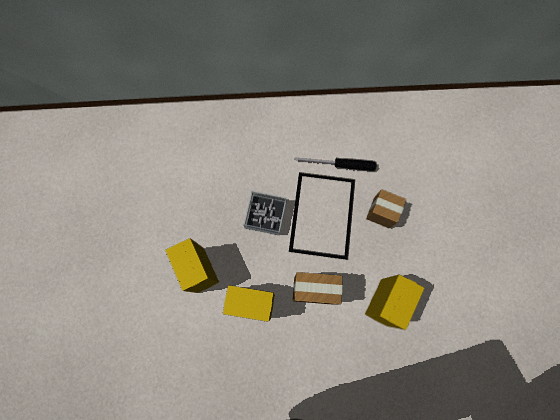

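Both views show the brown carton with its white strip standing at top (318,288) and side (355,205). The tape outline is at top (322,215). Yellow look-alikes stand at top (248,303) and (395,302). I'll measure the tape corners on z=0 and the carton's top face on z=0.14.

```bash
cat > h.py <<'E'
import numpy as np,cv2
def rays(d,px):
    u=cv2.undistortPoints(np.array(px,float).reshape(-1,1,2),d["K"],np.array(d["distortion"])).reshape(-1,2)
    R=np.array(d["R"]);C=-R.T@np.array(d["t"])
    return C,np.c_[u,np.ones(len(u))]@R
def plane(d,px,z):
    C,v=rays(d,px);return C+v*((z-C[2])/v[:,2])[:,None]
def proj(d,X):
    r=cv2.Rodrigues(np.array(d["R"]))[0]
    return cv2.projectPoints(np.array(X,float),r,np.array(d["t"]),d["K"],np.array(d["distortion"]))[0].reshape(-1,2)
E
python3 - <<'E'
from workcell import vision
from h import *
for n,box in(("top",(285,165,362,265)),("side",(222,190,325,246))):
    d=vision.snapshot(n);im=d["img"];x0,y0,x1,y1=box
    m=np.zeros(im.shape[:2],np.uint8);m[y0:y1,x0:x1]=(im[y0:y1,x0:x1].max(2)<70)*255
    n_,l,st,_=cv2.connectedComponentsWithStats(m);k=1+np.argmax(st[1:,2]*st[1:,3])
    c=cv2.findContours((l==k).astype(np.uint8),0,2)[0];c=max(c,key=cv2.contourArea)
    P=plane(d,c.reshape(-1,2),0)[:,:2]
    r=cv2.minAreaRect((P*1000).astype(np.float32));print(n,"field",r, st[k]);
    # inner hole
    ih=cv2.findContours(((l!=k)[y0:y1,x0:x1]).astype(np.uint8),cv2.RETR_LIST,2)[0]
    for q in ih:
        if 500<cv2.contourArea(q): 
            Q=plane(d,q.reshape(-1,2)+[x0,y0],0)[:,:2];print(" hole",cv2.minAreaRect((Q*1000).astype(np.float32)))
    b=(200,230,400,330) if n=="top" else (330,150,400,260)
    hh=cv2.resize(im[b[1]:b[3],b[0]:b[2]],None,fx=4 if n=="top" else 5,fy=4 if n=="top" else 5,interpolation=2);cv2.imwrite(f"pics/z{n}.png",hh)
E
```

```text
top field ((624.5609130859375, -63.38749694824219), (140.67831420898438, 198.89102172851562), 79.29728698730469) [289 172  66  88 902]
 hole ((624.3859252929688, -63.918434143066406), (122.4009780883789, 183.158447265625), 79.27949523925781)
 hole ((624.6918334960938, -63.39617919921875), (145.47947692871094, 203.76034545898438), 79.25944519042969)
 hole ((627.8209838867188, -69.0331039428711), (189.78038024902344, 245.8969268798828), 86.87688446044922)
side field ((626.5791015625, -50.942413330078125), (166.4377899169922, 200.29208374023438), 79.27728271484375) [224 193  97  53 993]
 hole ((624.2288208007812, -63.1546630859375), (123.1584701538086, 181.62100219726562), 79.25743865966797)
 hole ((628.0742797851562, -67.05146789550781), (185.46737670898438, 251.77914428710938), 89.62578582763672)
```

View pics/ztop.png

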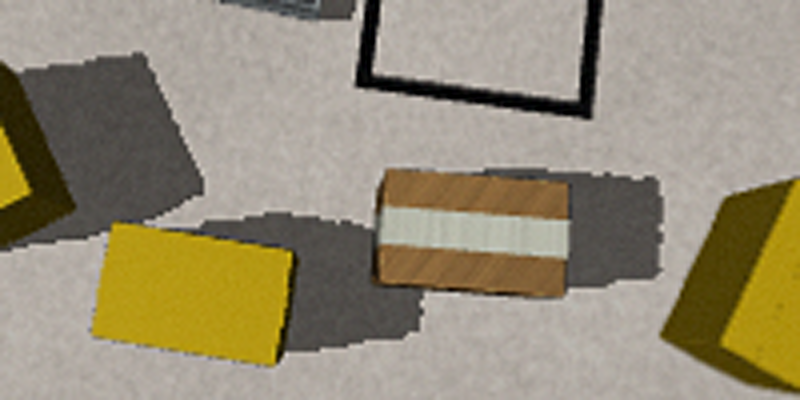

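View pics/zside.png

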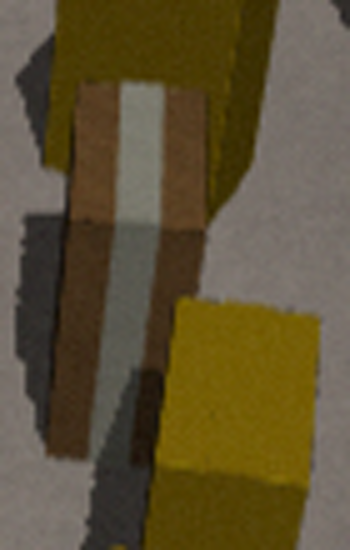

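```bash
python3 - <<'E'
from workcell import vision
from h import *
a=np.deg2rad(-10.73);F=np.array([.6245,-.0635]);X=np.array([np.cos(a),np.sin(a)]);Y=np.array([-X[1],X[0]])
def f(p):return np.c_[(p[:,:2]-F)@X,(p[:,:2]-F)@Y]
d=vision.snapshot("top");e=vision.snapshot("side")
ct=np.array([[387,170],[570,182],[565,297],[381,284]])/4+[200,230]-.375
cs=np.array([[78,85],[207,90],[205,228],[70,220]])/5+[330,150]-.4
for n,p,q in(("top",plane(d,ct,.14),f(plane(d,ct,.14))),("side",plane(e,cs,.14),f(plane(e,cs,.14)))):
    print(n,p[:,:2].round(4).tolist(),q.round(4).tolist(),p.mean(0),q.mean(0),cv2.minAreaRect((p[:,:2]*1000).astype(np.float32)))
bl=np.array([[47,457]])/5+[330,150];print("toe right/left",plane(e,bl,0),f(plane(e,bl,0)))
# yellow near: top z .14?, others
print("yellow", plane(d,np.array([[110,223],[293,252],[275,364],[92,335]])/4+[200,230],.14))
print("tub,short",f(plane(d,[[265,213],[388,207]],.04)))
print("shortc side",f(plane(d,[[376,190],[407,208],[370,208]],.07)),"yellowR",plane(d,[[402,275],[367,315]],.14))
print("camC",rays(d,[[0,0]])[0])
E
```

```text
top [[0.4793, 0.0132], [0.4689, -0.0756], [0.4148, -0.0683], [0.4254, 0.0195]] [[-0.157, 0.0484], [-0.1506, -0.0409], [-0.2052, -0.0438], [-0.2111, 0.0444]] [ 0.44706915 -0.02780439  0.14      ] [-0.18097439  0.00203722] ((446.96087646484375, -28.024879455566406), (89.48321533203125, 54.61543655395508), 83.32927703857422)
side [[0.4686, -0.0707], [0.4141, -0.0669], [0.4267, 0.0224], [0.4798, 0.0172]] [[-0.1519, -0.0361], [-0.206, -0.0425], [-0.2103, 0.0476], [-0.1572, 0.0524]] [ 0.44732043 -0.02449023  0.14      ] [-0.18134455  0.00534022] ((446.9937438964844, -24.830493927001953), (91.78485107421875, 54.448463439941406), 82.6825180053711)
toe right/left [[0.47809039 0.01532793 0.        ]] [[-0.15852598  0.05019096]]
yellow [[0.45987001 0.14846786 0.14      ]
 [0.44174214 0.06030949 0.14      ]
 [0.39029856 0.07127428 0.14      ]
 [0.40782358 0.15798195 0.14      ]]
tub,short [[-0.02467942  0.13400058]
 [ 0.02792172 -0.14620506]]
shortc side [[ 0.05520675 -0.1091617 ]
 [ 0.02263015 -0.18094792]
 [ 0.01145221 -0.09886033]] yellowR [[ 0.46291951 -0.19267769  0.14      ]
 [ 0.39163218 -0.11617838  0.14      ]]
camC [0.42053292 0.04647945 0.89501494]
```

```bash
cat >> h.py <<'E'
from scipy.spatial.transform import Rotation as Ro
a=np.deg2rad(-10.73);F=np.array([.6245,-.0635]);X=np.array([np.cos(a),np.sin(a)]);Y=np.array([-X[1],X[0]])
def f(p):p=np.atleast_2d(p);return np.c_[(p[:,:2]-F)@X,(p[:,:2]-F)@Y]
def pose(s):
    q=s["orientation"];return np.array(s["tool_pos"]),Ro.from_quat([q[1],q[2],q[3],q[0]])
def want(tilt,yaw=a):
    x=np.array([np.cos(yaw),np.sin(yaw),0]);z=np.array([0,0,-1.]);y=np.cross(z,x)
    return Ro.from_matrix(np.c_[x,y,z])*Ro.from_euler('y',tilt,degrees=True)
def move(s,tip,tilt,L=.073,yaw=a):
    """tip = field x, field y, z"""
    p,R=pose(s);W=want(tilt,yaw);t=np.r_[F+X*tip[0]+Y*tip[1],tip[2]]-W.as_matrix()[:,2]*L
    print("tcp",t.round(3),"shift mm",(R.inv().apply(t-p)*1000).round(1),"rot deg",np.rad2deg((R.inv()*W).as_rotvec()).round(2))
def now(s,L=.073):
    p,R=pose(s);T=p+R.as_matrix()[:,2]*L;print("t",round(s["t"],2),"tcp",p.round(4),"tip field",f(T).round(4),"z",T[2].round(4),"F",np.round(s["force"],2),"g",round(s["gripper_width"],3),"z axis",R.as_matrix()[:,2].round(3),"q",np.round(s["q"],2))
E
python3 - <<'E'
from workcell import ctrl
from h import *
s=ctrl.get_state();now(s)
move(s,(-.26,.003,.22),40)
E
```

```text
t 0.3 tcp [ 0.2485 -0.4906  0.3037] tip field [[-0.2899 -0.4896]] z 0.2307 F [ 0.35 -0.31  0.14] g 1.003 z axis [-0.  0. -1.] q [-1.17  0.3   1.52  0.    1.32 -0.07]
tcp [ 0.324 -0.003  0.276] shift mm [ 287.  -400.7   27.9] rot deg [-13.14  38.54  36.02]
```

```bash
python3 -m handwheel '[[[0.5,24,-33,2,-1,3,3],[0.5,48,-67,5,-2,6.5,6],[0.5,72,-100,7,-3,9.6,9],[0.5,96,-134,9,-4,13,12],[0.5,120,-167,12,-5.5,16,15],[0.5,144,-200,14,-6.6,19,18],[0.5,168,-234,16,-7.7,22.5,21],[0.5,191,-267,19,-8.8,25.7,24],[0.5,215,-300,21,-9.9,29,27],[0.5,239,-334,23,-11,32,30],[0.5,263,-367,26,-12,35.5,33],[0.5,287,-401,28,-13.1,38.5,36]]]'
python3 - <<'E'
from workcell import ctrl
from h import *
s=ctrl.get_state();now(s)
move(s,(-.26,.003,.22),40)
E
```

```text
t: 1.3
tool_pos: [0.3166, -0.05, 0.2777]
orientation: [0.035, 0.945, -0.069, 0.316]
force: [1.0, -1.1, -0.6]
gripper_width: 0.499
t 1.3 tcp [ 0.3166 -0.05    0.2777] tip field [[-0.261  -0.0438]] z 0.2195 F [ 1.01 -1.15 -0.61] g 0.499 z axis [ 0.594 -0.109 -0.797] q [-0.31 -0.48  2.38  0.14  0.61  1.31]
tcp [ 0.324 -0.003  0.276] shift mm [ -0.6 -47.2   0.5] rot deg [-0.27  2.87  2.35]
```

```bash
python3 -m handwheel '[[[0.5,0,-10,0,0,0,0],[0.5,0,-10,0,0,0,0]]]' >/dev/null
python3 - <<'E'
from workcell import ctrl
from h import *
s=ctrl.get_state();now(s)
move(s,(-.25,.003,.22),40)
move(s,(-.245,.003,.018),40)
E
```

```text
t 1.47 tcp [ 0.3182 -0.0404  0.2772] tip field [[-0.2614 -0.034 ]] z 0.2188 F [ 0.68 -0.02 -0.11] g 0.501 z axis [ 0.591 -0.108 -0.8  ] q [-0.27 -0.48  2.38  0.09  0.6   1.38]
tcp [ 0.333 -0.005  0.276] shift mm [  7.5 -37.    6.2] rot deg [-0.32  3.1   2.57]
tcp [ 0.338 -0.006  0.074] shift mm [-109.7  -41.6  170.7] rot deg [-0.32  3.1   2.57]
```

```bash
python3 -m handwheel '[[[0.5,4,-19,3,-0.2,1.5,1.3],[0.5,7.5,-37,6,-0.3,3.1,2.6],[0.5,-20,-39,45,-0.3,3.1,2.6],[0.5,-40,-40,75,-0.3,3.1,2.6],[0.5,-60,-41,103,-0.3,3.1,2.6],[0.5,-80,-41,130,-0.3,3.1,2.6],[0.5,-95,-41,150,-0.3,3.1,2.6],[0.5,-105,-41.6,164,-0.3,3.1,2.6],[0.5,-105,-41.6,164,-0.3,3.1,2.6],[0.5,-105,-41.6,164,-0.3,3.1,2.6]]]' 
python3 - <<'E'
from workcell import ctrl,vision
from h import *
s=ctrl.get_state();now(s)
move(s,(-.245,.003,.018),40)
for n in("side","top"):
    d=vision.snapshot(n);b=(290,120,430,260) if n=="side" else (260,240,400,380)
    cv2.imwrite(f"pics/{n}1.png",cv2.resize(d["img"][b[1]:b[3],b[0]:b[2]],None,fx=4,fy=4,interpolation=2))
E
```

```text
t: 2.3
tool_pos: [0.3368, -0.0202, 0.1298]
orientation: [0.024, 0.942, -0.091, 0.322]
force: [0.1, -0.1, -0.1]
gripper_width: 0.496
t 2.3 tcp [ 0.3368 -0.0202  0.1298] tip field [[-0.2461 -0.0103]] z 0.072 F [ 0.09 -0.09 -0.08] g 0.496 z axis [ 0.602 -0.103 -0.792] q [-0.17 -0.03  2.51 -0.96  0.    2.55]
tcp [ 0.338 -0.006  0.074] shift mm [-35.2 -13.3  43.7] rot deg [-0.6   2.35 -0.49]
```

View pics/side1.png

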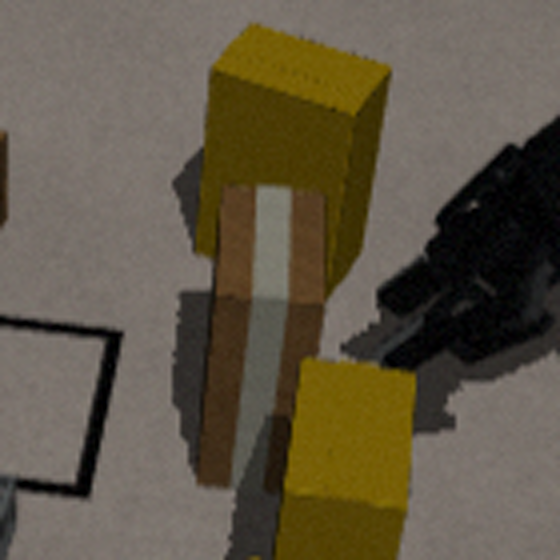

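View pics/top1.png

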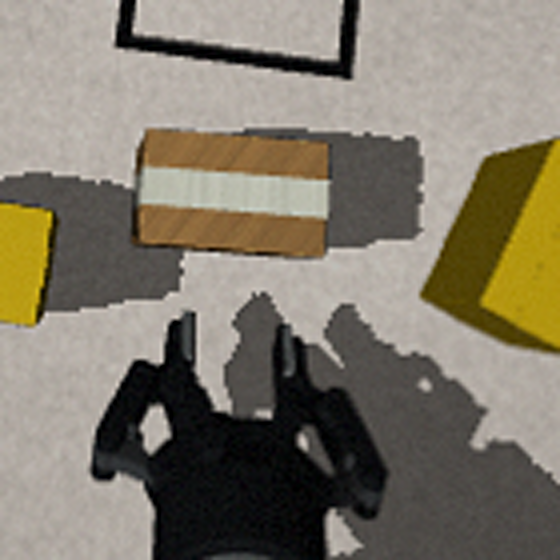

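```bash
python3 - <<'E'
from workcell import ctrl,vision
from h import *
s=ctrl.get_state();print(np.round(s["q"],4).tolist())
d=vision.snapshot("top")
px=np.array([[187,313],[285,325]])/4+[260,240]
for z in(.07,.08):p=plane(d,px,z);print(f(p),np.linalg.norm(p[0]-p[1]))
move(s,(-.238,.003,.14),30)
E
```

```text
[-0.1663, -0.0288, 2.5093, -0.9577, 0.0008, 2.5533]
[[-0.24216584  0.01311745]
 [-0.24123433 -0.03792851]] 0.05105445513386108
[[-0.24190779  0.01380791]
 [-0.24098758 -0.03661932]] 0.05043562445696149
tcp [ 0.355 -0.009  0.203] shift mm [ 56.7 -14.4 -47.2] rot deg [-0.73 -7.85 -0.42]
```

```bash
python3 -m handwheel '[[[0.5,19,0,-16,0,0,0],[0.5,38,-4,-32,0,-3,0],[0.5,57,-10,-47,-0.5,-6,0],[0.5,57,-14,-47,-0.7,-7.9,-0.4],[0.5,57,-14,-47,-0.7,-7.9,-0.4],[0.5,57,-14,-47,-0.7,-7.9,-0.4],[0.5,57,-14,-47,-0.7,-7.9,-0.4]]]' >/dev/null
python3 - <<'E'
from workcell import ctrl
from h import *
s=ctrl.get_state();now(s)
move(s,(-.238,.003,.14),30)
move(s,(-.235,.003,.017),30)
E
```

```text
t 3.03 tcp [ 0.3559 -0.009   0.2044] tip field [[-0.2373  0.0037]] z 0.1412 F [ 0.04  0.1  -1.27] g 0.502 z axis [ 0.494 -0.092 -0.865] q [-0.11 -0.19  2.35 -0.09  0.45  1.71]
tcp [ 0.355 -0.009  0.203] shift mm [-1.   0.6  0.7] rot deg [-0.08 -0.17  0.22]
tcp [ 0.358 -0.01   0.08 ] shift mm [-60.2   0.5 108.6] rot deg [-0.08 -0.17  0.22]
```

```bash
python3 -m handwheel '[[[0.5,-12,0,22,0,0,0],[0.5,-24,0,44,0,0,0],[0.5,-36,0,65,0,0,0],[0.5,-48,0.5,87,0,0,0],[0.5,-56,0.5,101,0,0,0],[0.5,-60,0.5,108,0,0,0],[0.5,-60,0.5,108,0,0,0],[0.5,-60,0.5,108,0,0,0]]]' >/dev/null
python3 - <<'E'
from workcell import ctrl,vision
from h import *
s=ctrl.get_state();now(s)
move(s,(-.235,.003,.017),30)
for n in("side","top"):
    d=vision.snapshot(n);b=(290,120,430,260) if n=="side" else (260,240,400,380)
    cv2.imwrite(f"pics/{n}2.png",cv2.resize(d["img"][b[1]:b[3],b[0]:b[2]],None,fx=4,fy=4,interpolation=2))
E
```

```text
t 3.7 tcp [ 0.3562 -0.0118  0.0815] tip field [[-0.2374  0.0012]] z 0.0179 F [0.4  0.17 0.37] g 0.494 z axis [ 0.483 -0.087 -0.871] q [-0.12  0.19  2.42 -0.95  0.03  2.55]
tcp [ 0.358 -0.01   0.08 ] shift mm [ 0.9 -2.1  2. ] rot deg [-0.27  0.6   1.4 ]
```

View pics/side2.png

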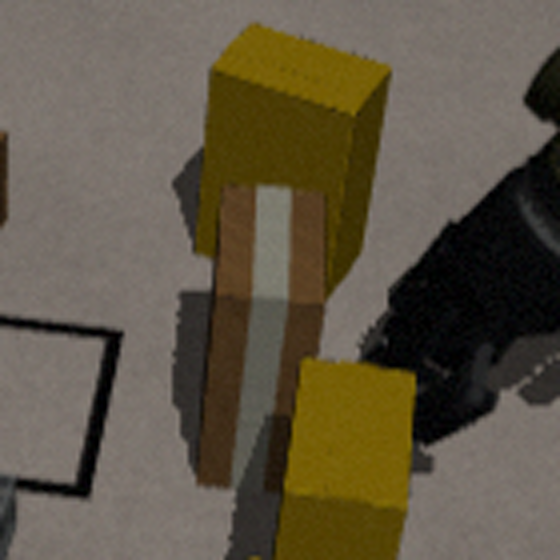

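View pics/top2.png

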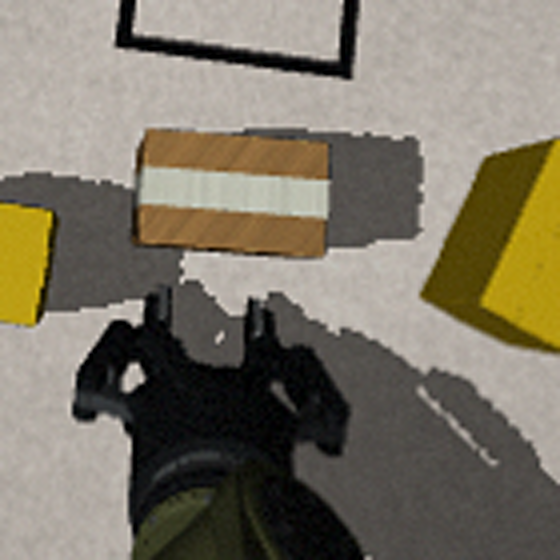

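```bash
python3 - <<'E'
from workcell import ctrl,vision
from h import *
s=ctrl.get_state();d=vision.snapshot("top")
print(f(plane(d,np.array([[162,290],[257,300]])/4+[260,240],.025)))
move(s,(-.226,.002,.018),26)
E
```

```text
[[-0.23311932  0.02506807]
 [-0.23130968 -0.02722966]]
tcp [ 0.371 -0.014  0.084] shift mm [13.1 -1.3  6.4] rot deg [-0.2  -3.51 -0.16]
```

```bash
python3 -m handwheel '[[[0.5,6,-0.5,3,0,-1.8,0],[0.5,13,-1,6.5,0,-3.5,0],[0.5,13,-1.3,6.5,-0.2,-3.5,-0.2],[0.5,13,-1.3,6.5,-0.2,-3.5,-0.2],[0.5,13,-1.3,6.5,-0.2,-3.5,-0.2]]]' >/dev/null
python3 - <<'E'
from workcell import ctrl
from h import *
s=ctrl.get_state();now(s)
move(s,(-.226,.002,.018),26)
move(s,(-.186,.002,.018),26)
E
```

```text
t 4.27 tcp [ 0.3727 -0.0134  0.0845] tip field [[-0.2246  0.0024]] z 0.019 F [-0.2 -0.2 -0.7] g 0.499 z axis [ 0.433 -0.082 -0.898] q [-0.12  0.2   2.36 -0.24  0.12  1.87]
tcp [ 0.371 -0.014  0.084] shift mm [-1.5  0.4  0.2] rot deg [-0.01 -0.14 -0.05]
tcp [ 0.411 -0.021  0.084] shift mm [34.4  0.4 17.9] rot deg [-0.01 -0.14 -0.05]
```

```bash
python3 -m handwheel '[[[0.5,3.4,0,1.6,0,0,0],[0.5,6.8,0,3.2,0,0,0],[0.5,10.1,0,4.9,0,0,0],[0.5,13.5,0,6.5,0,0,0],[0.5,16.9,0,8.1,0,0,0],[0.5,20.2,0,9.8,0,0,0],[0.5,23.6,0,11.4,0,0,0],[0.5,27,0,13,0,0,0],[0.5,30.4,0,14.6,0,0,0],[0.5,33.8,0,16.2,0,0,0],[0.5,37.1,0,17.9,0,0,0],[0.5,40.5,0,19.5,0,0,0]]]' >/dev/null
python3 - <<'E'
from workcell import ctrl,vision
from h import *
s=ctrl.get_state();now(s)
for n in("side","top"):
    d=vision.snapshot(n);b=(260,120,400,260) if n=="side" else (260,220,400,360)
    cv2.imwrite(f"pics/{n}3.png",cv2.resize(d["img"][b[1]:b[3],b[0]:b[2]],None,fx=4,fy=4,interpolation=2))
E
```

```text
t 5.27 tcp [ 0.4164 -0.0217  0.084 ] tip field [[-0.1801  0.0022]] z 0.0184 F [-1.61 -0.55  0.11] g 0.499 z axis [ 0.431 -0.083 -0.898] q [-0.13  0.28  2.25 -0.17  0.16  1.78]
```

View pics/side3.png

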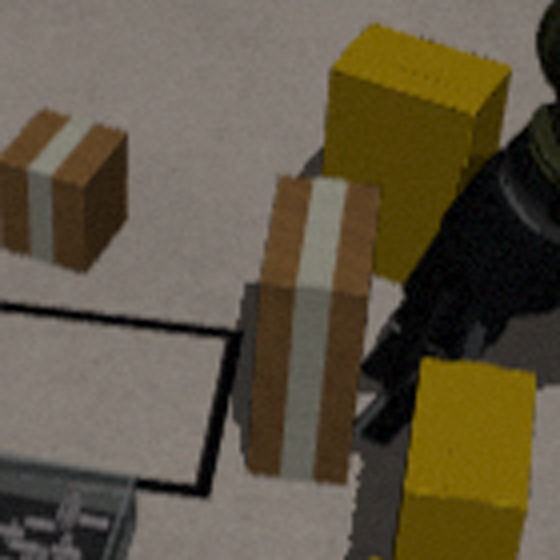

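View pics/top3.png

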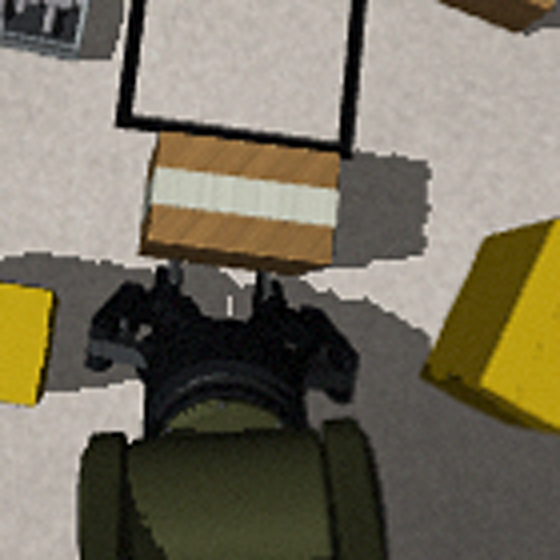

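```bash
python3 - <<'E'
from workcell import ctrl,vision
from h import *
e=vision.snapshot("side");d=vision.snapshot("top")
print("bottom left edge",f(plane(e,np.array([[248,472],[347,482]])/4+[260,120],0)))
print("top left",f(plane(e,np.array([[279,176],[379,185],[367,293],[262,282]])/4+[260,120],.14)))
print("top view top",f(plane(d,np.array([[159,132],[340,152],[332,262],[151,238]])/4+[260,220],.14)))
E
```

```text
bottom left edge [[-0.11964131  0.04684328]
 [-0.17412051  0.0445526 ]]
top left [[-0.11847331 -0.03926403]
 [-0.17176052 -0.04097702]
 [-0.17302115  0.04838201]
 [-0.12052216  0.04940707]]
top view top [[-0.11889563  0.04642447]
 [-0.11662775 -0.04333567]
 [-0.17019619 -0.04448371]
 [-0.17069647  0.04393149]]
```

```bash
python3 -m handwheel '[[[0.5,3.4,0,1.6,0,0,0],[0.5,6.8,0,3.2,0,0,0],[0.5,10.1,0,4.9,0,0,0],[0.5,13.5,0,6.5,0,0,0],[0.5,16.9,0,8.1,0,0,0],[0.5,20.2,0,9.8,0,0,0],[0.5,23.6,0,11.4,0,0,0],[0.5,27,0,13,0,0,0],[0.5,30.4,0,14.6,0,0,0],[0.5,33.8,0,16.2,0,0,0],[0.5,37.1,0,17.9,0,0,0],[0.5,39.5,0,19.0,0,0,0]]]' >/dev/null
python3 - <<'E'
from workcell import ctrl,vision
from h import *
s=ctrl.get_state();now(s)
for n in("side","top"):
    d=vision.snapshot(n);b=(260,120,400,260) if n=="side" else (260,200,400,340)
    cv2.imwrite(f"pics/{n}4.png",cv2.resize(d["img"][b[1]:b[3],b[0]:b[2]],None,fx=4,fy=4,interpolation=2))
E
```

```text
t 6.47 tcp [ 0.4597 -0.0295  0.0843] tip field [[-0.1362  0.0026]] z 0.0187 F [-1.36  0.54 -0.19] g 0.5 z axis [ 0.432 -0.083 -0.898] q [-0.13  0.35  2.14 -0.12  0.2   1.73]
```

View pics/side4.png

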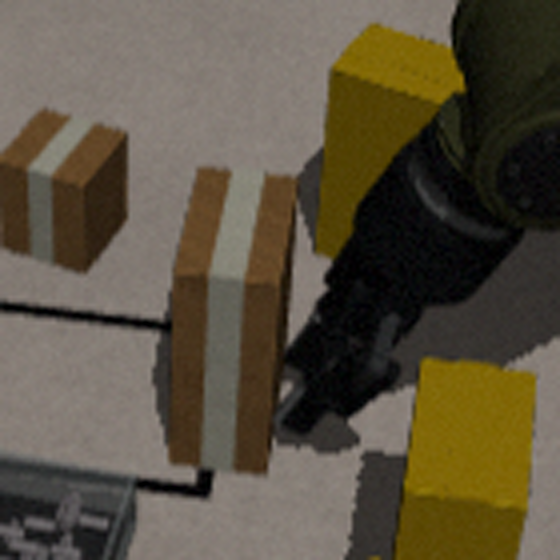

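View pics/top4.png

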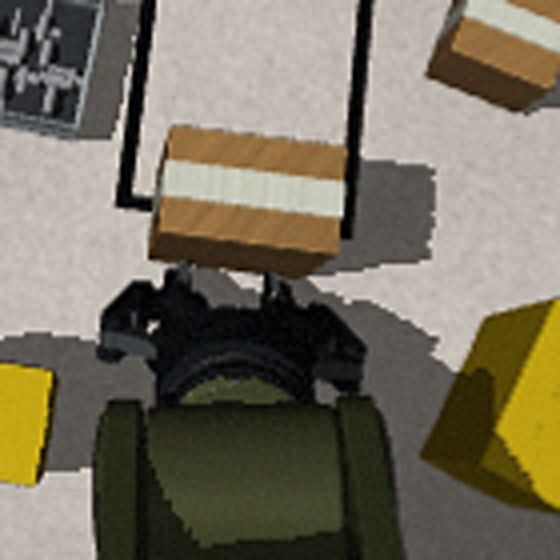

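```bash
python3 - <<'E'
from workcell import ctrl,vision
from h import *
e=vision.snapshot("side");d=vision.snapshot("top")
print("bottom left edge",f(plane(e,np.array([[168,461],[267,472]])/4+[260,120],0)))
print("top left",f(plane(e,np.array([[195,167],[298,176],[281,282],[175,271]])/4+[260,120],.14)))
print("top view top",f(plane(d,np.array([[171,126],[348,148],[340,254],[158,230]])/4+[260,200],.14)))
s=ctrl.get_state()
move(s,(-.152,.003,.018),26);move(s,(-.152,.003,.115),30);move(s,(-.152,.003,.115),36)
E
```

```text
bottom left edge [[-0.07480689  0.04649207]
 [-0.12996113  0.04494173]]
top left [[-0.07301844 -0.03910091]
 [-0.12847811 -0.04109034]
 [-0.12989234  0.04769077]
 [-0.07623949  0.04879845]]
top view top [[-0.07516855  0.04575888]
 [-0.07429604 -0.04339547]
 [-0.12738575 -0.04434582]
 [-0.1277921   0.04582064]]
tcp [ 0.444 -0.026  0.084] shift mm [-14.1  -0.4  -6.1] rot deg [ 0.07 -0.07  0.51]
tcp [ 0.44  -0.025  0.178] shift mm [ 23.5   0.  -93. ] rot deg [0.06 3.93 0.51]
tcp [ 0.434 -0.024  0.174] shift mm [ 15.9  -0.1 -92.1] rot deg [0.03 9.93 0.51]
```

Toe is at field x ≈ -0.075 (both views agree), y ≈ 0.003, upright and square. Next I back off, rise and tilt.

```bash
python3 -m handwheel '[[[0.5,-7,0,-3,0,0,0],[0.5,-14,0,-6,0,0,0],[0.5,-7,0,-22,0,2,0],[0.5,0,0,-42,0,4,0],[0.5,6,0,-60,0,6,0],[0.5,11,0,-78,0,8,0.2],[0.5,16,0,-92,0,10,0.5],[0.5,16,0,-92,0,10,0.5],[0.5,16,0,-92,0,10,0.5]]]' >/dev/null
python3 - <<'E'
from workcell import ctrl,vision
from h import *
s=ctrl.get_state();now(s)
move(s,(-.152,.003,.115),36);move(s,(-.082,.003,.115),36)
for n in("side",):
    d=vision.snapshot(n);b=(260,120,400,260)
    cv2.imwrite(f"pics/{n}5.png",cv2.resize(d["img"][b[1]:b[3],b[0]:b[2]],None,fx=4,fy=4,interpolation=2))
E
```

```text
t 7.42 tcp [ 0.4331 -0.0242  0.1742] tip field [[-0.1523  0.003 ]] z 0.1152 F [ 0.12  0.25 -1.02] g 0.498 z axis [ 0.579 -0.11  -0.808] q [-0.13  0.07  2.24 -0.18  0.21  1.79]
tcp [ 0.434 -0.024  0.174] shift mm [ 0.3 -0.   0.3] rot deg [ 0.02 -0.09  0.02]
tcp [ 0.502 -0.037  0.174] shift mm [56.9 -0.  41.6] rot deg [ 0.02 -0.09  0.02]
```

View pics/side5.png

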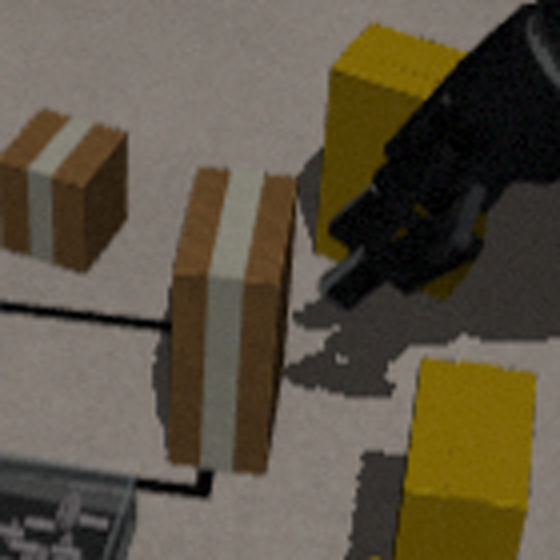

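```bash
python3 -m handwheel '[[[0.5,3.3,0,2.4,0,0,0],[0.5,6.5,0,4.7,0,0,0],[0.5,9.8,0,7.1,0,0,0],[0.5,13,0,9.4,0,0,0],[0.5,16.3,0,11.8,0,0,0],[0.5,19.5,0,14.2,0,0,0],[0.5,22.8,0,16.5,0,0,0],[0.5,26,0,18.9,0,0,0],[0.5,29.3,0,21.2,0,0,0],[0.5,32.5,0,23.6,0,0,0],[0.5,35.8,0,26,0,0,0],[0.5,39,0,28.3,0,0,0]]]' >/dev/null
python3 - <<'E'
from workcell import ctrl,vision
from h import *
s=ctrl.get_state();now(s)
for n in("side",):
    d=vision.snapshot(n);b=(220,120,400,260)
    cv2.imwrite(f"pics/{n}6.png",cv2.resize(d["img"][b[1]:b[3],b[0]:b[2]],None,fx=4,fy=4,interpolation=2))
E
```

```text
t 8.47 tcp [ 0.4815 -0.0334  0.1741] tip field [[-0.1032  0.0029]] z 0.1151 F [-0.25  0.23 -0.07] g 0.499 z axis [ 0.578 -0.11  -0.808] q [-0.13  0.17  2.12 -0.14  0.22  1.76]
```

View pics/side6.png

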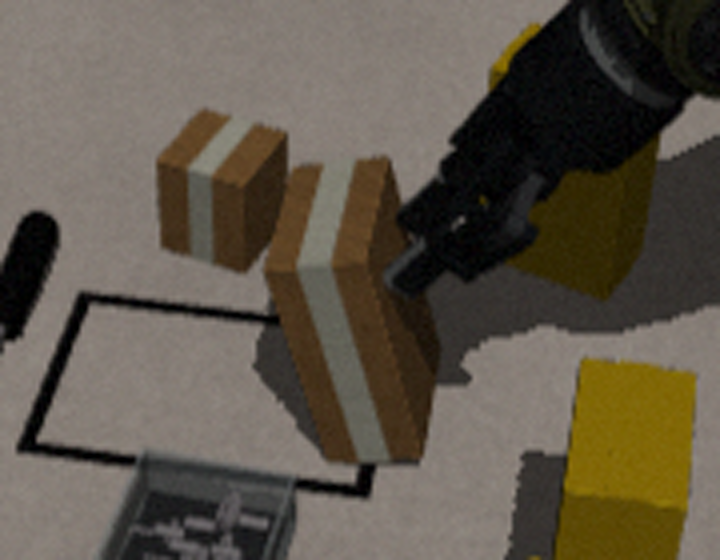

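The carton is tilting about its toe, and the toe is still at about (325,460) in this crop. I'll keep pushing.

```bash
python3 -m handwheel '[[[0.5,3.3,0,2.4,0,0,0],[0.5,6.5,0,4.7,0,0,0],[0.5,9.8,0,7.1,0,0,0],[0.5,13,0,9.4,0,0,0],[0.5,16.3,0,11.8,0,0,0],[0.5,19.5,0,14.2,0,0,0],[0.5,19.5,0,14.2,0,0,0],[0.5,19.5,0,14.2,0,0,0],[0.5,19.5,0,14.2,0,0,0],[0.5,19.5,0,14.2,0,0,0]]]' >/dev/null
python3 - <<'E'
from workcell import ctrl,vision
from h import *
s=ctrl.get_state();now(s)
for n in("side","top"):
    d=vision.snapshot(n);b=(220,120,400,260) if n=="side" else (230,150,410,290)
    cv2.imwrite(f"pics/{n}7.png",cv2.resize(d["img"][b[1]:b[3],b[0]:b[2]],None,fx=4,fy=4,interpolation=2))
E
```

```text
t 9.35 tcp [ 0.5046 -0.0378  0.174 ] tip field [[-0.0797  0.0029]] z 0.115 F [0.17 0.01 0.06] g 0.504 z axis [ 0.578 -0.11  -0.808] q [-0.14  0.22  2.06 -0.13  0.24  1.74]
```

View pics/side7.png

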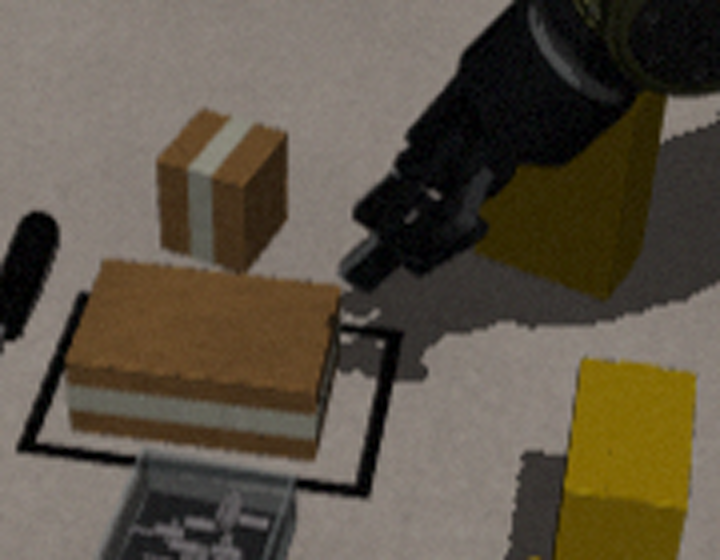

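View pics/top7.png

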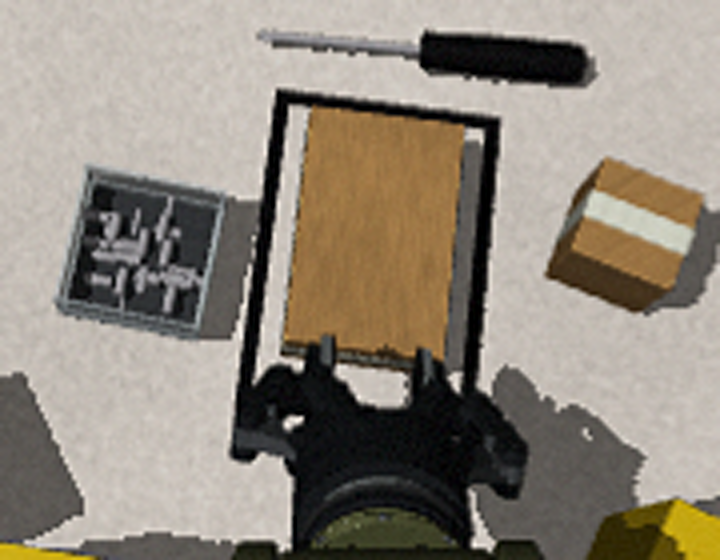

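It lies flat inside the outline. I'll raise the arm clear and measure.

```bash
python3 -m handwheel '[[[0.5,-10,0,-20,0,0,0],[0.5,-15,0,-45,0,0,0],[0.5,-20,0,-70,0,0,0],[0.5,-20,0,-95,0,0,0],[0.5,-20,0,-110,0,0,0],[0.5,-20,0,-110,0,0,0],[0.5,-20,0,-110,0,0,0],[0.5,-20,0,-110,0,0,0]]]'
python3 - <<'E'
from workcell import ctrl,vision
from h import *
for n in("side","top"):
    d=vision.snapshot(n);b=(220,120,400,260) if n=="side" else (230,150,410,290)
    im=d["img"]
    hs=cv2.cvtColor(im,40);o=np.array(b[:2])
    if n=="side": px=np.array([[103,261],[342,286],[320,392],[67,372]]);bt=np.array([[72,430],[317,458]]);print("bottom",f(plane(d,bt/4+o,0)))
    else: px=np.array([[312,107],[465,125],[446,362],[284,343]])
    print(n,f(plane(d,px/4+o,.055)))
    cv2.imwrite(f"pics/{n}8.png",cv2.resize(im[b[1]:b[3],b[0]:b[2]],None,fx=4,fy=4,interpolation=2))
E
```

```text
t: 10.12
tool_pos: [0.4254, -0.0227, 0.2507]
orientation: [0.029, 0.947, -0.089, 0.308]
force: [0.1, -1.3, 0.1]
gripper_width: 0.496
bottom [[ 0.0717028   0.04866366]
 [-0.06840691  0.04530413]]
side [[ 0.0716535  -0.0361334 ]
 [-0.0678947  -0.0389983 ]
 [-0.06995594  0.04945292]
 [ 0.06762789  0.0587932 ]]
top [[ 0.07099829  0.04648487]
 [ 0.07204934 -0.04257074]
 [-0.06728308 -0.04477319]
 [-0.06884051  0.04572538]]
```

View pics/top8.png

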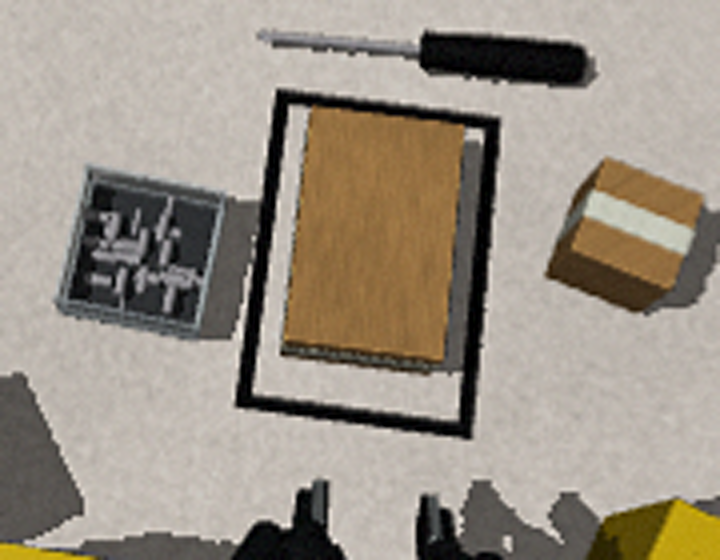

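View pics/side8.png

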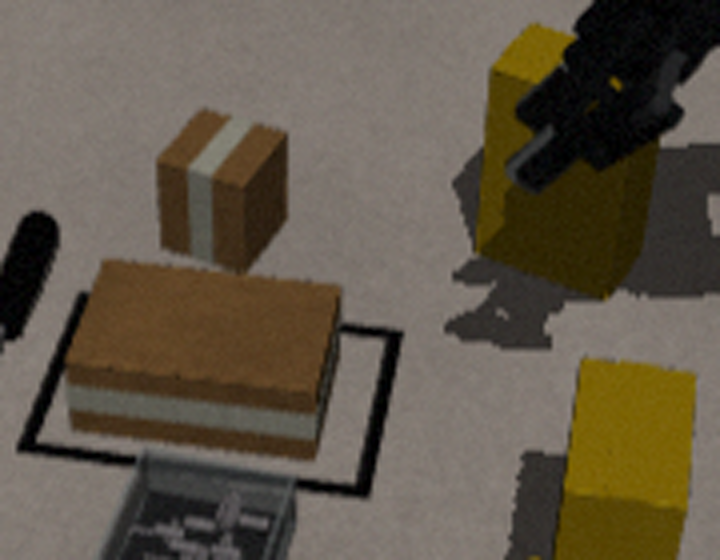

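Both views put the carton at field x −0.068…+0.072 and y about ±0.046. It is centred and flat, the bystanders have not moved, and the arm is clear. I'm handing the job in.

```bash
python3 -c "
from workcell import job;print(job.job_done())"
```

```text
the job is handed in; nothing more can be done
None
```

The carton now lies flat on its broad side, centred inside the tape outline. I handed the job in after about 10 s of the 45 s allowed.

- **Slide:** I pushed the carton low with two half-open fingers. It slid upright until its toe was at field x ≈ −0.075 m, past the nearest tape line. Both cameras agreed on that position.
- **Topple:** I backed off, rose, and pushed near the top at about 115 mm. The carton fell forward and its toe ended about 6 mm further on.
- **Final check:** Both cameras put its ends at field x ≈ −0.068 and +0.072 m, where ±0.102 m is allowed. Its sides are at y ≈ ±0.046 m, where ±0.072 m is allowed. One corner in the side view read y ≈ 0.059, about 12 mm off the other readings and still inside. I took it for a picking error.
- **Surroundings:** The short carton, tub and screwdriver look unmoved, judged by eye from the pictures. The arm was clear of everything, and the tool forces I read during the pushes stayed under 2 N.
- **Disagreed:** My first approach, with the tool tilted 40°, ran into wrist joint limits before reaching the low height. I redid it at 26–30° before touching the carton.

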